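# Set the damper throttle and hold the sprung tensioner cage wound

## Robot

A 6-joint arm with a two-finger parallel gripper is mounted at the origin on a cart in front of the work surface, level with it; the furniture and walls round the work are solid. World frame = base frame: x ahead of the robot, y to its left, z up, the work surface at z = 0. Lengths are in m, angles in rad, forces in N, time in s.
With the tool pointing down it reaches from about 0.2 to 0.875 m from the base axis. Payload 3.4 kg.
Tool frame: the origin (TCP) lies at the very end of the fingers, on their centre line; the grasp point (between the pads) lies 19 mm behind it; z points along the fingers, y is the direction in which the jaws open and shut (so a half turn about z gives the same grasp; the last joint's range is limited). The gripper opens to 94 mm and grips with 3 to 60 N. Pads are 16 mm wide; open, the fingers measure 119 mm over their backs; the gripper's body (75 mm by 177 mm) begins 78 mm behind the grasp point.
Start: joints at [1.165, 0.276, 1.505, -0, 1.361, -0.121], TCP at [0.162, 0.552, 0.205] pointing down, gripper open.
Joint ranges: [-2.89, 2.89], [-0.75, 2.08], [0.22, 2.7], [-1.18, 4.32], [0.11, 2.71], [-2.7, 2.7]. Speed limits (rad/s): [2.57, 2.57, 3.14, 3.14, 3.14, 3.14].

## Interface

Orientations are given as a unit quaternion [x, y, z, w].
In Python, from bench import observe, grab_frame, order, look_for gives the robot as it stands.
- The arm moves only by the tool jog_arm, never from a script. Its arguments are lists of equal length, an entry for each row: "offset": the shift along the tool's x, y, z in m, a list of three; "dr": the turn, a rotation vector about the tool's x, y, z in rad, a list of three; "fingers": the opening, from 0 (shut) to 1 (fully open). In form: {"offset": [[dx, dy, dz], ...], "dr": [[wx, wy, wz], ...], "fingers": [fingers, ...]}. A call has exactly 5 rows; each row shifts and turns the pose as measured when the row begins, along the tool's axes as they then stand; what a row does not reach is not made up. A row lasts 1/10 s, in which the tool goes at most 50 mm and 8.59 degrees, less where a joint would pass 70% of its speed; a pose out of reach is approached as far as the arm can. A call with a gripper value outside its range is refused whole. The fingers move at their own pace and stop on an object; the grip force is fixed at half the most. Time passes only in rows, so rows that do not move let the fingers close, or fill a call up. It gives the time, the measured TCP pose, the force and the opening at its end, in the units of the state.
- observe(): the state, without advancing time (a new reading comes with each control period).
- grab_frame(name): name is "scene" or "top" or "wrist"; returns a dict with "color" (400x640x3 uint8, blue, green, red), "fx", "fy", "cx", "cy" (pixels), "eye" and "rotation" of the camera in the world; the wrist camera has in their place "hand_eye" (4x4, takes a point from camera to tool coordinates, whose origin is the TCP and whose axes are the flange's). Camera axes: x right, y up, looking along -z (the intrinsics and any distortion apply to the point x, -y, -z); pixel columns grow to the right and rows downward; lengths in m; the calibration is good to about 2 mm. A picture is of the moment at which its call begins: read the wrist's pose just before it. There is no depth.
- order.finish_job(): hands the job in, once; it reports no verdict.
Trained networks look in the newest picture that a camera, given by its name, has taken for a name from the list of things; names that differ only in an ending like _2 or _b are one class to them, and where a whole thing is asked for, a point or a joint stands for the part that bears it (a point fixed in the world has none). Each returns a list of dicts, best first, with "p" (0 to 1); they miss things now and then, are a little off and sometimes report something else, mostly with a low value. They report only what shows in the picture. A call takes as long as a camera call.
- look_for(thing, camera): "location" ([x, y, z] in m, in world coordinates, good to about 4 mm: the middle of the surface that is visible of it).
The state is a dict: "time": time; "qpos": joint angles; "qvel": joint speeds; "joint_torque": joint torques, N m; "eef_pos": TCP position; "orientation": TCP orientation; "wrist_force": force on the tool from outside, world axes, zero at the start; "moment": the same for the moment, N m; "gripper_width": opening from 0.0 (shut) to 1.0 (fully open).
Only numpy, scipy, OpenCV 4.12 (cv2) and the standard library are available. Lean on these libraries where they do the work, as an engineer would, in place of code of your own. Each camera call takes 0.05 s, during which the arm holds its last target. There are 200 camera calls.

## Task

Get the chain tensioner rig ready for a release test: first turn the lever of the small throttle cock to half open (45 degrees, over the middle mark) while the tensioner's cage arm is still at rest, and leave it there. Then swing the sprung cage arm over to the left, all the way to its stop, and finish while the gripper is still holding it wound against the spring. Do not disturb the loose things lying on the rig and the table.

Things in the scene. Friction and masses are not known exactly. Their poses are not given: they have to be found in the camera images.
- rig: Rig fixed to the table: aluminium base plate 130 x 320 x 12 mm; origin at the centre of its underside, x to the back, y left along the plate, z up. At y = -70 mm a steel hanger plate (round head 104 mm), damper barrel behind, cage arm in front; at y = +90 mm a brass throttle cock, lever on top (97 mm high); a 68 mm reservoir behind it to the left; copper tube behind and below the lever.
- cage (a joint): Swing of the cage arm, rad: 0 at rest, leaning 0.6 to the right of upright; grows as its top swings left (rig +y); 1.13 at the stop, leaning 0.53 to the left. A spring always pulls it back: about 5 N at the winding pin to start it, about 12 N to hold it at the stop; let go, it flies back.
- cage_pivot (a point): Point on the cage arm's level pivot axis (parallel to rig x), 95 mm above the table, in the same upright plane as point winding_pin. Fixed on the rig.
- winding_pin (a point): Middle of the winding pin, 118 mm from the pivot, at the top of the cage arm: level steel pin, 12 mm thick, along rig -x to the robot, free from the cage plates (24 mm behind the point) to its 18 mm head (23 mm before it). Plates 24 mm wide, ending 12 mm above the pin; two black wheels between. 190 to 213 mm over the table. Grip from above, closing along rig y (it turns in the grip), or push.
- throttle (a joint): Angle of the throttle lever, rad: 0 shut (lever along rig -x, across the tube, towards the robot), 1.571 open (lever along rig +y, to the left, in line with the tube); half open is 0.785. Grows clockwise seen from above. It stays where it is left; friction about 1.5 N at the grip.
- throttle_axis (a point): Point on the lever's upright axis at the lever's half height, 85 mm above the table. Fixed on the rig.
- lever_grip (a point): Grip point on the lever, 58 mm from its axis, half-way up: a dark steel bar 11 mm wide, 14 mm high, reaching 76 mm from the axis. 65 mm of free space below it. The round index plate under the lever (radius 42 mm, its top 16 mm below the lever's half height) has three dark marks: shut, half (the broader one), open.
- slug_1: Bystander, loose on the rig's base plate between cage arm and cock: a round steel specimen, 28 mm across, 16 mm high. Origin at its underside.
- hex_key_5: Bystander, loose on the base plate in front of the hanger: a black hex key, 84 mm long, 6 mm high. Origin at its underside.
- oil_bottle: Bystander, loose on the table behind the rig: an oil bottle 39 mm across and 108 mm high. Origin at its underside.
- grease_tin: Bystander, loose on the table behind the rig: a flat round tin 66 mm across, 22 mm high. Origin at its underside.
- pen_2: Bystander, loose on the table to the right of the rig: a thick pen 135 mm long. Origin at its underside.
- loupe: Bystander, loose on the table to the right of the rig: a round magnifier with a handle, 122 mm long. Origin at its underside.

How it is judged:
By the outcome, as a careful person would: the job done as asked, in the order asked, and still so for the second after the job is handed in, while the arm keeps its last pose, push and grip.
It also fails if it takes over 54 s, if anything falls off the work surface, if the arm or the gripper's body presses on something with over 40 N, if the wrist force passes 120 N, or if a joint passes its speed limit or range.

## Working session

There is one attempt and no reset: what is moved stays moved. The work goes in short steps, Python scripts to look and compute and a tool call to move; the robot and the scene stay as the last step left them, time stands still between calls to the robot, and variables do not carry over. Pictures are saved under pics/ and viewed, about 8 in all and at most 12, crops included, and the job is handed in when it is done.

Besides the shell and the picture viewer there is one more tool, called by a JSON object that holds its "method" and its "body". jog_arm: Moves the arm, as the interface text tells. Its arguments: {"type":"object","properties":{"offset":{"type":"array","items":{"type":"array","items":{"type":"number"}}},"dr":{"type":"array","items":{"type":"array","items":{"type":"number"}}},"fingers":{"type":"array","items":{"type":"number"}}},"required":["offset","dr","fingers"]}

```bash
mkdir -p pics; python3 - <<'E'
from bench import *
import cv2,numpy as np
s=observe();print({k:np.round(v,3) for k,v in s.items()})
for c in ("scene","top"):
    f=grab_frame(c);cv2.imwrite(f"pics/{c}1.png",f["color"]);print(c,f["fx"],f["fy"],f["cx"],f["cy"],np.round(f["eye"],3).tolist(),np.round(f["rotation"],4).tolist(),[k for k in f])
    for n in ("rig","winding_pin","lever_grip","cage","throttle","slug_1","hex_key_5","oil_bottle","grease_tin"):
        print(n,[(np.round(d["location"],3).tolist(),round(d["p"],2)) for d in look_for(n,c)[:2]])
E
```

```text
{'time': np.float64(0.0), 'qpos': array([ 1.165,  0.277,  1.506,  0.   ,  1.361, -0.121]), 'qvel': array([-0.001,  0.002, -0.   ,  0.001,  0.   ,  0.   ]), 'joint_torque': array([-3.0000e-03, -4.0457e+01, -2.3723e+01,  7.0000e-02,  3.4000e-02,
       -0.0000e+00]), 'eef_pos': array([0.161, 0.551, 0.205]), 'orientation': array([ 0.142,  0.99 , -0.001, -0.   ]), 'wrist_force': array([-0.093,  0.345,  0.232]), 'moment': array([ 0.04 , -0.013, -0.03 ]), 'gripper_width': np.float64(1.002)}
scene 369.38228085181106 369.38228085181106 320.64578786303633 199.9195573503369 [0.145, -0.605, 0.713] [0.4467, -0.139, -0.2426, 0.8498] ['color', 'fx', 'fy', 'cx', 'cy', 'eye', 'rotation']
rig [([0.522, 0.076, 0.009], 0.67)]
winding_pin [([0.506, 0.024, 0.177], 0.78), ([0.523, 0.076, 0.008], 0.7)]
lever_grip [([0.53, 0.247, 0.091], 0.54)]
cage [([0.501, 0.02, 0.176], 0.58)]
throttle [([0.468, 0.052, 0.016], 0.74), ([0.529, 0.242, 0.09], 0.72)]
slug_1 [([0.494, 0.157, 0.028], 0.51)]
hex_key_5 []
oil_bottle [([0.769, 0.092, 0.052], 0.74)]
grease_tin [([0.742, 0.008, 0.02], 0.9)]
top 434.0139183507289 434.0139183507289 322.70978147868686 198.22247698419176 [0.534, 0.109, 1.064] [-0.0293, 0.0317, 0.7074, -0.7055] ['color', 'fx', 'fy', 'cx', 'cy', 'eye', 'rotation']
rig [([0.536, 0.144, 0.012], 0.65), ([0.505, 0.028, 0.18], 0.64)]
winding_pin [([0.505, 0.029, 0.18], 0.86)]
lever_grip [([0.53, 0.247, 0.092], 0.64)]
cage [([0.508, 0.025, 0.182], 0.59)]
throttle [([0.53, 0.244, 0.097], 0.57)]
slug_1 [([0.497, 0.162, 0.028], 0.47)]
hex_key_5 []
oil_bottle [([0.771, 0.102, 0.066], 0.71)]
grease_tin [([0.746, 0.016, 0.021], 0.66)]
```

View pics/scene1.png

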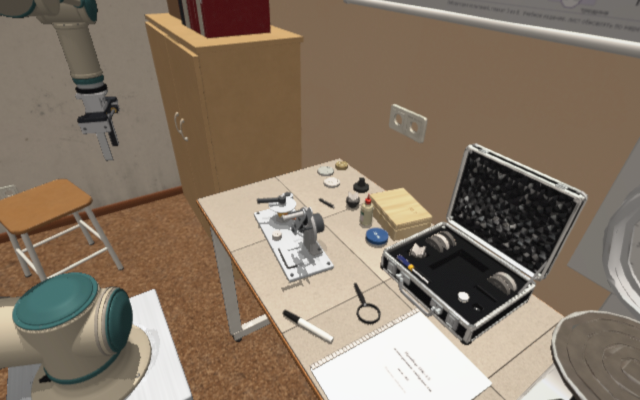

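```bash
python3 -c "
import cv2
a=cv2.imread('pics/top1.png');cv2.imwrite('pics/top1c.png',cv2.resize(a[60:360,100:500],None,fx=2,fy=2,interpolation=cv2.INTER_CUBIC))"
```

```text
(no output)
```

View pics/top1c.png

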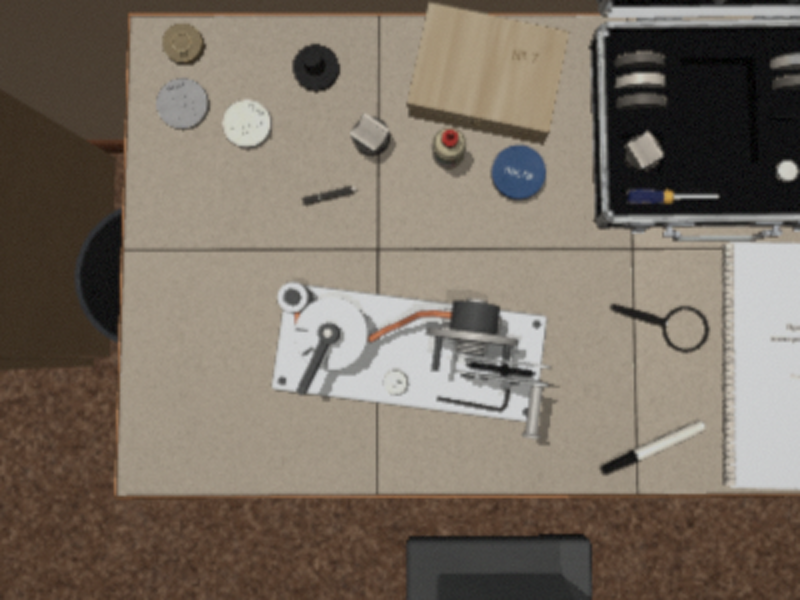

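Top crop: the plate's corners are at about (285,287), (546,316), (540,420) and (275,390). The lever axis is at (329,333) with its tip at (303,391), so it's partly turned already. The pin runs from (535,380) to its head at (532,433). The slug is at (396,381) and the hex key lies in front of the hanger.

```bash
cat > h.py <<'E'
import numpy as np,cv2
from scipy.spatial.transform import Rotation as R
def ray(f,px,T=None):
    if T is None:
        rot=np.array(f["rotation"]);M=R.from_quat(rot).as_matrix() if rot.size==4 else rot.reshape(3,3);e=np.array(f["eye"])
    else: M,e=T[:3,:3],T[:3,3]
    u,v=px
    return e,M@np.array([(u-f["cx"])/f["fx"],-(v-f["cy"])/f["fy"],-1.])
def at(f,px,z,T=None):
    e,d=ray(f,px,T);return e+d*(z-e[2])/d[2]
def wristT(s,f):
    T=np.eye(4);T[:3,:3]=R.from_quat(s["orientation"]).as_matrix();T[:3,3]=s["eef_pos"]
    return T@np.array(f["hand_eye"])
def go(s,target,yaw=None):  # offset in tool frame
    Rm=R.from_quat(s["orientation"]).as_matrix();return Rm.T@(np.array(target)-s["eef_pos"])
E
python3 - <<'E'
from h import *
from bench import *
f=grab_frame("top")
P=lambda x,y,z:at(f,(100+x/2,60+y/2),z)
c=np.array([P(285,287,.012),P(546,316,.012),P(540,420,.012),P(275,390,.012)])
print(c.round(4)); 
m=np.array([[.065,.16],[.065,-.16],[-.065,-.16],[-.065,.16]])
ctr=c[:,:2].mean(0);d=c[:,:2]-ctr
yaw=np.arctan2((m[:,0]*d[:,1]-m[:,1]*d[:,0]).sum(),(m*d).sum());print("rig",ctr,yaw)
Rz=R.from_euler('z',yaw).as_matrix()[:2,:2];print("resid",d-m@Rz.T)
ax=P(329,333,.097);tip=P(303,391,.092);print("axis",ax,"tip",tip,"inrig",Rz.T@(ax[:2]-ctr),Rz.T@(tip[:2]-ctr))
v=Rz.T@(tip-ax)[:2];print("throttle",np.arctan2(v[1],-v[0]),np.hypot(*v))
for p in ((535,380),(532,433)):
    q=P(*p,.195);print("pin",q,Rz.T@(q[:2]-ctr))
q=P(396,381,.028);print("slug",q,Rz.T@(q[:2]-ctr))
E
```

```text
[[ 0.6124  0.3     0.012 ]
 [ 0.5763 -0.0167  0.012 ]
 [ 0.4516 -0.0078  0.012 ]
 [ 0.4883  0.3104  0.012 ]]
rig [0.53212228 0.14645347] -0.10909064418477504
resid [[-0.00178155  0.00152874]
 [-0.00303692  0.0030186 ]
 [ 0.00148026 -0.00232196]
 [ 0.00333821 -0.00222538]]
axis [0.55462527 0.23497589 0.097     ] tip [0.49052347 0.26393562 0.092     ] inrig [0.0127314 0.0904462] [-0.05414232  0.11225473]
throttle 0.3152402123807657 0.07033992972012236
pin [0.50524777 0.01694645 0.195     ] [-0.01261475 -0.13166311]
pin [0.45315059 0.02053303 0.195     ] [-0.06479273 -0.1337699 ]
slug [0.49910466 0.16410976 0.028     ] [-0.03474366  0.01395656]
```

{"method": "jog_arm", "body": {"offset": [[-0.042,-0.019,0],[-0.042,-0.019,0],[-0.042,-0.019,0],[-0.042,-0.019,0],[-0.042,-0.019,0]], "dr": [[0,0,0],[0,0,0],[0,0,0],[0,0,0],[0,0,0]], "fingers": [0.5,0.5,0.5,0.5,0.5]}}

```text
time: 1.55
eef_pos: [0.3379, 0.4026, 0.205]
orientation: [0.136, 0.991, 0.002, -0.0]
wrist_force: [0.6, 0.9, -0.3]
gripper_width: 0.612
```

{"method": "jog_arm", "body": {"offset": [[-0.042,-0.019,0],[-0.042,-0.019,0],[-0.042,-0.019,0],[-0.042,-0.019,0],[0,0,0]], "dr": [[0,0,0],[0,0,0],[0,0,0],[0,0,0],[0,0,0.1]], "fingers": [0.5,0.5,0.5,0.5,0.5]}}

```text
time: 2.05
eef_pos: [0.4891, 0.2749, 0.2051]
orientation: [0.189, 0.982, 0.002, 0.002]
wrist_force: [-0.9, 0.3, 0.6]
gripper_width: 0.502
```

```bash
python3 - <<'E'
from h import *
from bench import *
s=observe();f=grab_frame("wrist");print(s["time"],s["eef_pos"],s["orientation"],s["gripper_width"],s["wrist_force"])
cv2.imwrite("pics/w1.png",f["color"]);np.savez("w1.npz",T=wristT(s,f))
for n in ("lever_grip","winding_pin","slug_1"):
    print(n,[(np.round(d["location"],3).tolist(),round(d["p"],2)) for d in look_for(n,"wrist")[:2]])
E
```

```text
2.05 [0.48912044 0.27487961 0.20513597] [0.18903219 0.98196611 0.0024356  0.00185828] 0.501900801280303 [-0.90848777  0.31672882  0.62265603]
lever_grip [([0.534, 0.246, 0.089], 0.58)]
winding_pin [([0.508, 0.066, 0.122], 0.73)]
slug_1 [([0.493, 0.17, 0.029], 0.82)]
```

View pics/w1.png

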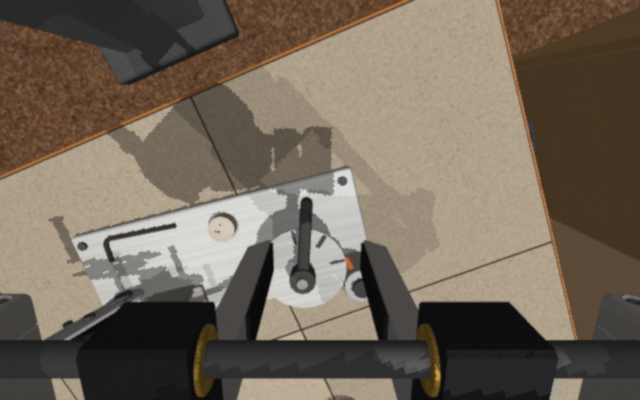

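Wrist view: the lever runs from its axis at (302,283) to its tip at (306,203), nearly in line with the fingers' plane. The marks are at (322,241) (half), (296,238) and (337,262). The plate's front-left corner is at (350,168).

```bash
python3 - <<'E'
from h import *
from bench import *
f=grab_frame("wrist");T=np.load("w1.npz")["T"]
ax=at(f,(302,283),.096,T);tip=at(f,(306,201),.092,T);h=at(f,(322,241),.069,T);o=at(f,(337,262),.069,T);sh=at(f,(296,238),.069,T)
c1=at(f,(350,168),.012,T);c2=at(f,(72,238),.012,T)
d=c1-c2;yaw=np.arctan2(-d[0],d[1]);Rz=R.from_euler('z',yaw).as_matrix()[:2,:2]
print("ax",ax,"tip",tip,"c",c1,c2,np.hypot(*d[:2]),"yaw",yaw)
for y in (yaw,-.109):
  Rz=R.from_euler('z',y).as_matrix()[:2,:2]
  for n,p in (("tip",tip),("half",h),("open",o),("shut",sh)):
    v=Rz.T@(p-ax)[:2];print(n,np.arctan2(v[1],-v[0]),np.hypot(*v))
u=(tip-ax)[:2];u/=np.hypot(*u);g=ax[:2]+.058*u;print("grip",g,u)
s=observe();Rm=R.from_quat(s["orientation"]).as_matrix()
print("off",Rm.T@(np.r_[g,.067]-s["eef_pos"]), "jaw vs lever", Rm[:2,1]@u)
E
```

```text
ax [0.55359509 0.23628917 0.096     ] tip [0.48582581 0.26777207 0.092     ] c [0.48917562 0.31428523 0.012     ] [0.4480746  0.00188137 0.012     ] 0.3150959627711837 yaw -0.13081246631556015
tip 0.3040834064288721 0.07472515147379925
half 0.8054915805472564 0.03455186035572451
open 1.586369507733 0.0336137845041429
shut 0.06079728468101362 0.03299686329174223
tip 0.32589587274443227 0.07472515147379925
half 0.8273040468628167 0.03455186035572451
open 1.6081819740485601 0.0336137845041429
shut 0.08260975099657378 0.03299686329174223
grip [0.50099408 0.2607255 ] [-0.90691392  0.42131597]
off [-0.0229233  -0.01181597  0.13827438] jaw vs lever 0.06479349678060309
```

{"method": "jog_arm", "body": {"offset": [[-0.023,-0.012,0],[0,0,0.045],[0,0,0.045],[0,0,0.035],[0,0,0.01]], "dr": [[0,0,0.055],[0,0,0],[0,0,0],[0,0,0],[0,0,0]], "fingers": [0.5,0.5,0.5,0.5,0.5]}}

```text
time: 2.8
eef_pos: [0.5009, 0.2672, 0.0714]
orientation: [0.203, 0.979, 0.007, 0.005]
wrist_force: [-0.4, -0.5, -0.5]
gripper_width: 0.499
```

```bash
python3 - <<'E'
from h import *
from bench import *
s=observe();Rm=R.from_quat(s["orientation"]).as_matrix()
print(s["eef_pos"],s["wrist_force"],Rm.T@(np.array([.501,.2607,.066])-s["eef_pos"]),np.arctan2(-Rm[0,1],Rm[1,1]))
E
```

```text
[0.50093741 0.2671861  0.07144205] [-0.40909926 -0.48505717 -0.51618147] [-0.00260589 -0.00600656  0.00536842] -0.40948777143290077
```

{"method": "jog_arm", "body": {"offset": [[-0.003,-0.006,0.006],[0,0,0],[0,0,0],[0,0,0],[0,0,0]], "dr": [[0,0,0.03],[0,0,0],[0,0,0],[0,0,0],[0,0,0]], "fingers": [0.3,0.1,0.0,0.0,0.0]}}

```text
time: 3.3
eef_pos: [0.5021, 0.2624, 0.069]
orientation: [0.217, 0.976, 0.008, 0.007]
wrist_force: [-1.2, -2.6, -4.0]
gripper_width: 0.115
```

```bash
python3 - <<'E'
from h import *
from bench import *
s=observe();Rm=R.from_quat(s["orientation"]).as_matrix()
hd=np.arctan2(-Rm[0,1],Rm[1,1]);print(s["eef_pos"],s["wrist_force"],s["gripper_width"],"heading",hd)
ax=np.array([.5541,.2357]);r=s["eef_pos"][:2]-ax;print("r",np.hypot(*r),"lever heading",np.arctan2(r[1],-r[0]))
E
```

```text
[0.5021084  0.26237989 0.06904837] [-1.2060521  -2.64377947 -4.00538354] 0.11455557665679522 heading -0.4365880399908712
r 0.0584375113512539 lever heading 0.4741182630718414
```

{"method": "jog_arm", "body": {"offset": [[-0.0003,0.0058,0],[-0.0003,0.0058,0],[-0.0003,0.0058,0],[-0.0003,0.0058,0],[0,0,0]], "dr": [[0,0,0.1],[0,0,0.1],[0,0,0.1],[0,0,0.1],[0,0,0]], "fingers": [0.0,0.0,0.0,0.0,0.0]}}

```text
time: 3.8
eef_pos: [0.516, 0.2799, 0.069]
orientation: [0.412, 0.911, 0.008, 0.005]
wrist_force: [0.3, 0.6, -3.5]
gripper_width: 0.112
```

```bash
cat > st.py <<'E'
from h import *
from bench import *
s=observe();Rm=R.from_quat(s["orientation"]).as_matrix()
hd=np.arctan2(-Rm[0,1],Rm[1,1]);print(s["time"],s["eef_pos"],s["wrist_force"],s["gripper_width"],"heading",hd,"toolz",Rm[:,2])
ax=np.array([.5541,.2357]);r=s["eef_pos"][:2]-ax;print("r",np.hypot(*r),"lever heading",np.arctan2(r[1],-r[0]))
E
python3 st.py
```

```text
3.8 [0.51595873 0.2799426  0.0690471 ] [ 0.32802498  0.61218353 -3.5427404 ] 0.1121221987742505 heading -0.8500867808781754 toolz [ 0.01621829  0.01039573 -0.99981443]
r 0.05841373200908 lever heading 0.8593230118739917
```

{"method": "jog_arm", "body": {"offset": [[0,0.003,0],[0,0,0],[0,0,0],[0,0,0],[0,0,0]], "dr": [[0,0,0.05],[0,0,0],[0,0,0],[0,0,0],[0,0,0]], "fingers": [0.0,0.0,0.0,0.25,0.4]}}

```text
time: 4.3
eef_pos: [0.5183, 0.2815, 0.0702]
orientation: [0.432, 0.902, 0.009, 0.006]
wrist_force: [-0.0, -0.4, 0.3]
gripper_width: 0.249
```

{"method": "jog_arm", "body": {"offset": [[0,0,0],[0,0,-0.04],[0,0,-0.045],[0,0,-0.045],[0.01,0,-0.03]], "dr": [[0,0,0],[0,0,0],[0,0,0],[0,0,0],[0,0,0]], "fingers": [0.5,0.5,0.5,0.5,0.5]}}

```text
time: 4.8
eef_pos: [0.5068, 0.2854, 0.232]
orientation: [0.431, 0.902, 0.005, 0.003]
wrist_force: [0.3, 0.7, 0.4]
gripper_width: 0.497
```

```bash
python3 st.py; python3 - <<'E'
from h import *
from bench import *
s=observe();f=grab_frame("wrist");np.savez("w2.npz",T=wristT(s,f))
cv2.imwrite("pics/w2.png",cv2.resize(f["color"][100:350,160:480],None,fx=2.5,fy=2.4,interpolation=cv2.INTER_CUBIC)) 
E
```

```text
4.8 [0.50683473 0.28535804 0.23197573] [0.30882029 0.71415546 0.39147352] 0.4966727780189586 heading -0.8917560503078373 toolz [ 0.00902084  0.00648184 -0.9999383 ]
r 0.06855600934717467 lever heading 0.8100803664650924
```

View pics/w2.png

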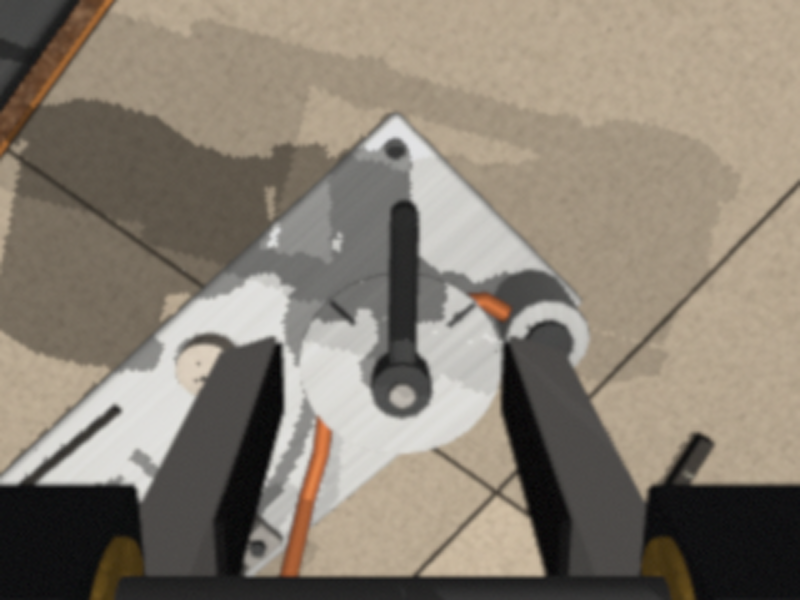

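The lever now lies over the middle mark and hides it. The shut mark's inner end is at (353,322) and the open mark's at (450,325), almost symmetric about the lever, which runs from (402,390) to (404,205).

```bash
python3 - <<'E'
from h import *
from bench import *
f=grab_frame("wrist");T=np.load("w2.npz")["T"]
p=lambda x,y,z:at(f,(160+x/2.5,100+y/2.4),z,T)
ang=lambda v:np.arctan2(v[1],-v[0])
ax=p(402,394,.097);ax2=p(401.5,383,.092);tip=p(404,204,.092)
print("ax",ax,ax2,"lever",ang(tip-ax),ang(tip-ax2))
sh=[p(331,303,.069),p(353,322,.069)];op=[p(475,306,.069),p(450,324,.069)]
print("marks dir",ang(sh[0]-sh[1]),ang(op[0]-op[1]),"from ax",[ang(q-ax) for q in sh+op],[np.hypot(*(q-ax)[:2]) for q in sh+op])
# plate edges
e1=[p(395,113,.012),p(0,478,.012)];e2=[p(395,113,.012),p(580,298,.012)]
print("front edge yaw",ang(e1[0]-e1[1])-np.pi/2,"left edge yaw",ang(e2[0]-e2[1]), "corner",e1[0])
E
```

```text
ax [0.55380542 0.23644858 0.097     ] [0.55216762 0.23832904 0.092     ] lever 0.8995497442090554 0.9010797624739657
marks dir 0.09187107114349378 1.7848422440330107 from ax [np.float64(0.11626813304830776), np.float64(0.12693784049664167), np.float64(1.7277806035549186), np.float64(1.7014327248156325)] [np.float64(0.04019261844242277), np.float64(0.027966234711689193), np.float64(0.0405088152058134), np.float64(0.027729763365271828)]
front edge yaw 0.12889762682572226 left edge yaw 0.12344227878193305 corner [0.48882639 0.31443073 0.012     ]
```

Axis to marks and plate edges agree with the lever at half open to about 1°. Next is the cage arm. I'll rise, turn back and look from above the pin.

{"method": "jog_arm", "body": {"offset": [[0,0,-0.02],[0,0,-0.02],[0,0,-0.015],[0,0,-0.015],[0,0,0]], "dr": [[0,0,-0.148],[0,0,-0.148],[0,0,-0.148],[0,0,-0.148],[0,0,-0.148]], "fingers": [0.5,0.5,0.5,0.5,0.5]}}

```text
time: 5.4
eef_pos: [0.5048, 0.2854, 0.304]
orientation: [0.068, 0.998, 0.004, 0.005]
wrist_force: [-0.4, 0.6, 1.0]
gripper_width: 0.501
```

```bash
cat > to.py <<'E'
import sys
from h import *
from bench import *
s=observe();Rm=R.from_quat(s["orientation"]).as_matrix();t=list(map(float,sys.argv[1:4]))
hd=np.arctan2(-Rm[0,1],Rm[1,1]);print(s["time"],s["eef_pos"],s["wrist_force"],"w",s["gripper_width"],"dz",hd+.125,"off",(Rm.T@(t-s["eef_pos"])).round(4))
c=np.array([.5334,.1476,0]);R0=R.from_euler('z',-.125).as_matrix();print("rig",R0.T@(s["eef_pos"]-c),"level tilt rotvec",(Rm.T@np.cross(Rm[:,2],[0,0,-1])).round(4), "tool axes in rig x",(R0.T@Rm)[:,0].round(3))
E
python3 to.py .478 .017 .30
```

```text
5.4 [0.50478156 0.28535959 0.30395549] [-0.42699791  0.56374471  1.01214549] w 0.501278097170369 dz -0.010400077603154118 off [-0.0097 -0.2695  0.0016]
rig [-0.04557029  0.13311675  0.30395549] level tilt rotvec [ 0.0092  0.01   -0.    ] tool axes in rig x [-1.    0.01 -0.01]
```

{"method": "jog_arm", "body": {"offset": [[-0.002,-0.05,0],[-0.002,-0.05,0],[-0.002,-0.05,0],[-0.002,-0.05,0],[-0.002,-0.05,0]], "dr": [[0.009,0.01,0.01],[0,0,0],[0,0,0],[0,0,0],[0,0,0]], "fingers": [0.5,0.5,0.5,0.5,0.5]}}

```text
time: 5.9
eef_pos: [0.4793, 0.0379, 0.2977]
orientation: [0.064, 0.998, 0.0, -0.003]
wrist_force: [0.6, -0.3, 0.4]
gripper_width: 0.503
```

```bash
python3 to.py .478 .017 .30; python3 - <<'E'
from h import *
from bench import *
s=observe();f=grab_frame("wrist");np.savez("w3.npz",T=wristT(s,f))
cv2.imwrite("pics/w3.png",f["color"])
for n in ("winding_pin",):
    print(n,[(np.round(d["location"],3).tolist(),round(d["p"],2)) for d in look_for(n,"wrist")[:2]])
E
```

```text
5.9 [0.47930732 0.03785312 0.29768176] [ 0.61402375 -0.30272864  0.4198432 ] w 0.5028588074428761 dz -0.0038364829986496096 off [-0.0014 -0.0208 -0.0023]
rig [-0.03998797 -0.11563459  0.29768176] level tilt rotvec [-0.0001 -0.0055  0.    ] tool axes in rig x [-1.     0.004  0.005]
winding_pin [([0.507, 0.03, 0.175], 0.94)]
```

View pics/w3.png

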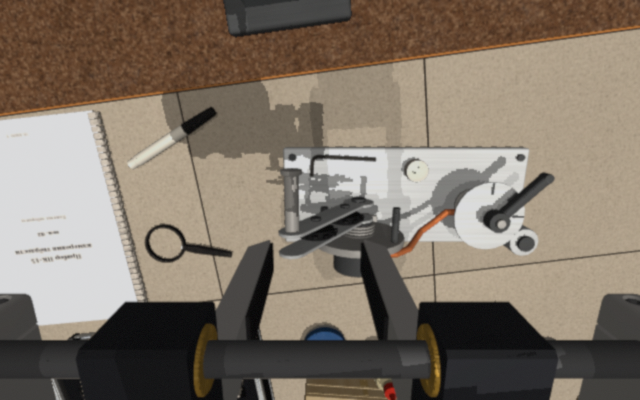

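The pin shows at left centre: head end at about (291,171), under the head at (291,177), meeting the plates at about (291,228).

```bash
python3 - <<'E'
from h import *
from bench import *
f=grab_frame("wrist");T=np.load("w3.npz")["T"]
c=np.array([.5334,.1476,0]);R0=R.from_euler('z',-.125).as_matrix()
for px,z in (((291,171),.195),((291,177),.1965),((291,228),.1985)):
    q=at(f,px,z,T);print(q.round(4),(R0.T@(q-c)).round(4))
E
```

```text
[0.4483 0.0219 0.195 ] [-0.0687 -0.1354  0.195 ]
[0.4529 0.0213 0.1965] [-0.0641 -0.1354  0.1965]
[0.4946 0.0152 0.1985] [-0.022  -0.1362  0.1985]
```

{"method": "jog_arm", "body": {"offset": [[0.002,-0.021,0],[0.0,0,0.02],[0,0,0.04],[0,0,0.03],[0,0,0]], "dr": [[0,0,0],[0,0,0],[0,0,0],[0,0,0],[0,0,0]], "fingers": [0.5,0.5,0.5,0.5,0.5]}}

```text
time: 6.55
eef_pos: [0.4749, 0.0208, 0.204]
orientation: [0.065, 0.998, 0.002, -0.002]
wrist_force: [-0.2, 0.5, 0.1]
gripper_width: 0.499
```

```bash
python3 to.py .4747 .0174 .173
```

```text
6.55 [0.47488046 0.0208263  0.20398208] [-0.23174968  0.45453263  0.07039501] w 0.49899646285240823 dz -0.005969119922214439 off [-0.0004 -0.0035  0.031 ]
rig [-0.04225747 -0.13308048  0.20398208] level tilt rotvec [ 0.004  -0.0048  0.    ] tool axes in rig x [-1.     0.006  0.005]
```

{"method": "jog_arm", "body": {"offset": [[0,-0.004,0.025],[0,0,0.01],[0,0,0],[0,0,0],[0,0,0]], "dr": [[0.004,-0.005,0],[0,0,0],[0,0,0],[0,0,0],[0,0,0]], "fingers": [0.4,0.3,0.0,0.0,0.0]}}

```text
time: 7.05
eef_pos: [0.4769, 0.0186, 0.1721]
orientation: [0.062, 0.998, -0.002, 0.002]
wrist_force: [-1.9, -3.2, -5.2]
gripper_width: 0.115
```

```bash
python3 to.py .4747 .0174 .173;python3 - <<'E'
from h import *
from bench import *
f=grab_frame("wrist")
cv2.imwrite("pics/w4.png",f["color"])
E
```

```text
7.05 [0.47688116 0.01861962 0.17214831] [-1.87845417 -3.23054197 -5.15403328] w 0.11498973819201252 dz 0.0005441319239088416 off [ 0.002  -0.0015 -0.0009]
rig [-0.03999727 -0.1350205   0.17214831] level tilt rotvec [-0.0029  0.0044 -0.    ] tool axes in rig x [-1.    -0.001 -0.004]
```

View pics/w4.png

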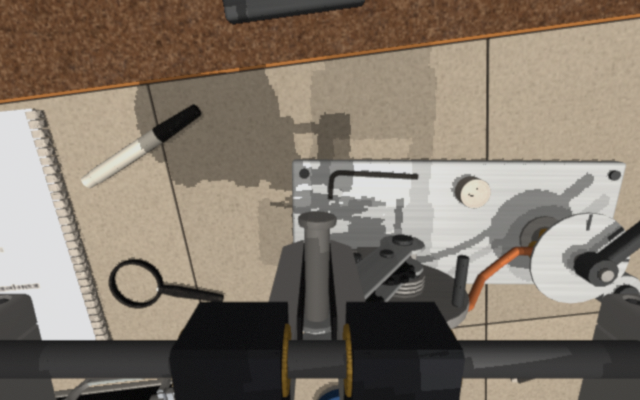

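The pin is held between the fingers, with its head at (317,218) clear in front. Now I'll wind it along the arc.

{"method": "jog_arm", "body": {"offset": [[0,0.0101,-0.0062],[0,0.0106,-0.0051],[0,0.0111,-0.004],[0,0.0114,-0.0029],[0,0.0117,-0.0018]], "dr": [[0,0,0],[0,0,0],[0,0,0],[0,0,0],[0,0,0]], "fingers": [0,0,0,0,0]}}

```text
time: 7.6
eef_pos: [0.4828, 0.0648, 0.1926]
orientation: [0.062, 0.998, -0.013, 0.001]
wrist_force: [-0.7, -9.4, -4.5]
gripper_width: 0.121
```

```bash
cat > arc.py <<'E'
from h import *
from bench import *
s=observe();Rm=R.from_quat(s["orientation"]).as_matrix()
c=np.array([.5334,.1476,0]);R0=R.from_euler('z',-.125).as_matrix()
p=R0.T@(s["eef_pos"]-c);g=p+R0.T@Rm@[0,0,-.019]
print(s["time"],"grasp rig",g.round(4),"phi",np.arctan2(g[1]+.07,g[2]-.095).round(3),"r",np.hypot(g[1]+.07,g[2]-.095).round(4),"F rig",(R0.T@s["wrist_force"]).round(1),"w",s["gripper_width"],"eul",(R.from_matrix(R0.T@Rm).as_matrix()).round(3).tolist())
E
python3 arc.py
```

```text
7.6 grasp rig [-0.0399 -0.0879  0.2116] phi -0.153 r 0.118 F rig [ 0.5 -9.4 -4.5] w 0.12070209243898748 eul [[-1.0, -0.001, 0.003], [-0.001, 1.0, -0.026], [-0.003, -0.026, -1.0]]
```

{"method": "jog_arm", "body": {"offset": [[0,0.0117,-0.0014],[0,0.0118,-0.0002],[0,0.0117,0.001],[0,0.0116,0.0023],[0,0.0113,0.0033]], "dr": [[0,0,0],[0,0,0],[0,0,0],[0,0,0],[0,0,0]], "fingers": [0,0,0,0,0]}}

```text
time: 8.1
eef_pos: [0.4885, 0.1069, 0.1931]
orientation: [0.06, 0.998, -0.034, 0.002]
wrist_force: [-4.2, -11.5, 8.7]
gripper_width: 0.117
```

```bash
python3 arc.py
```

```text
8.1 grasp rig [-0.0397 -0.0447  0.2121] phi 0.212 r 0.1198 F rig [ -2.7 -11.9   8.7] w 0.11717368145636974 eul [[-1.0, -0.005, 0.008], [-0.006, 0.998, -0.068], [-0.007, -0.068, -0.998]]
```

{"method": "jog_arm", "body": {"offset": [[0,0.0114,0.0022],[0,0.0113,0.003],[0,0.011,0.004],[0,0.0108,0.005],[0,0.004,0.0025]], "dr": [[-0.03,0,0],[-0.03,0,0],[-0.03,0,0],[-0.02,0,0],[0,0,0]], "fingers": [0,0,0,0,0]}}

```text
time: 8.6
eef_pos: [0.4924, 0.1368, 0.1847]
orientation: [0.056, 0.998, -0.001, 0.007]
wrist_force: [-2.9, -11.7, 5.2]
gripper_width: 0.119
```

```bash
python3 arc.py
```

```text
8.6 grasp rig [-0.0396 -0.0158  0.2037] phi 0.462 r 0.1215 F rig [ -1.4 -12.    5.2] w 0.11922815315021063 eul [[-1.0, -0.014, 0.013], [-0.014, 1.0, -0.001], [-0.013, -0.001, -1.0]]
```

{"method": "jog_arm", "body": {"offset": [[0,0.004,0.002],[0,0.004,0.002],[0,0.004,0.002],[0,0.003,0.001],[0,0.003,0.001]], "dr": [[0,0,0],[0,0,0],[0,0,0],[0,0,0],[0,0,0]], "fingers": [0,0,0,0,0]}}

```text
time: 9.1
eef_pos: [0.4922, 0.1353, 0.1852]
orientation: [0.054, 0.998, -0.023, 0.008]
wrist_force: [-0.5, -10.6, -0.4]
gripper_width: 0.12
```

```bash
python3 arc.py
```

```text
9.1 grasp rig [-0.0397 -0.0165  0.2042] phi 0.456 r 0.1216 F rig [  0.8 -10.5  -0.4] w 0.12005050214862435 eul [[-1.0, -0.017, 0.019], [-0.018, 0.999, -0.045], [-0.018, -0.046, -0.999]]
```

{"method": "jog_arm", "body": {"offset": [[0,0.008,0.003],[0,0.009,0.004],[0,0.009,0.004],[0,0.008,0.004],[0,0.008,0.004]], "dr": [[-0.04,0,0],[-0.03,0,0],[-0.025,0,0],[-0.025,0,0],[-0.025,0,0]], "fingers": [0,0,0,0,0]}}

```text
time: 9.6
eef_pos: [0.4935, 0.1435, 0.1814]
orientation: [0.047, 0.999, 0.013, 0.013]
wrist_force: [-6.2, -21.3, 17.5]
gripper_width: 0.121
```

```bash
python3 arc.py
```

```text
9.6 grasp rig [-0.0395 -0.0096  0.2004] phi 0.52 r 0.1215 F rig [ -3.5 -21.9  17.5] w 0.12116650013683339 eul [[-0.999, -0.032, 0.025], [-0.032, 0.999, 0.028], [-0.026, 0.027, -0.999]]
```

{"method": "jog_arm", "body": {"offset": [[0,0.007,0.004],[0,0.007,0.004],[0,0.006,0.003],[0,0.006,0.003],[0,0.006,0.003]], "dr": [[-0.005,0,0],[-0.01,0,0],[-0.015,0,0],[-0.015,0,0],[-0.015,0,0]], "fingers": [0,0,0,0,0]}}

```text
time: 10.1
eef_pos: [0.4936, 0.1432, 0.1816]
orientation: [0.042, 0.999, 0.009, 0.018]
wrist_force: [-4.6, -17.4, 10.1]
gripper_width: 0.122
```

```bash
python3 arc.py;python3 - <<'E'
from h import *
from bench import *
out=[]
for c in ("wrist","top","scene"):
    f=grab_frame(c)["color"]; out.append(f)
w=out[0][:,:];t=out[1][180:280,230:380]
cv2.imwrite("pics/w5.png",np.vstack([cv2.resize(w[130:400,180:640],(690,330)),cv2.resize(np.hstack([t,out[2][180:280,240:355]]),(690,260),interpolation=cv2.INTER_CUBIC)]))
for n in ("slug_1","oil_bottle","grease_tin","throttle"):
    print(n,[(np.round(d["location"],3).tolist(),round(d["p"],2)) for d in look_for(n,"top")[:2]])
E
python3 arc.py
```

```text
10.1 grasp rig [-0.0396 -0.0097  0.2005] phi 0.519 r 0.1215 F rig [ -2.3 -17.8  10.1] w 0.1215016395389504 eul [[-0.999, -0.041, 0.034], [-0.04, 0.999, 0.021], [-0.035, 0.019, -0.999]]
slug_1 []
oil_bottle [([0.771, 0.101, 0.069], 0.79)]
grease_tin [([0.745, 0.012, 0.021], 0.57)]
throttle [([0.538, 0.252, 0.096], 0.57), ([0.771, 0.099, 0.063], 0.41)]
10.45 grasp rig [-0.0396 -0.0098  0.2006] phi 0.519 r 0.1215 F rig [ -1.7 -18.    9.7] w 0.11501824881528884 eul [[-0.999, -0.041, 0.034], [-0.04, 0.999, 0.021], [-0.035, 0.019, -0.999]]
```

View pics/w5.png

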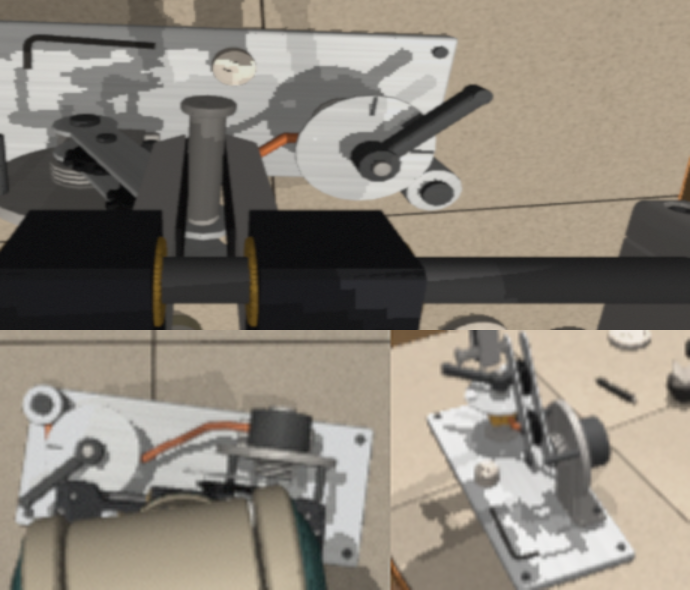

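```bash
python3 -c "
from bench import *
print(order.finish_job())"
```

```text
the job is handed in; nothing more can be done
None
```

The rig is set for the release test and the job was handed in at about 10.5 s. I got no verdict back.

- **Throttle:** I turned the lever first, from about 0.31 rad to half open, while the cage arm was at rest, then let go of it. From close up it measured about 0.775 rad against the plate edges. Measured from the shut and open marks it was about 0.77 rad, so both put it within 1° of the 0.785 target. In the last pictures it looked unchanged.
- **Cage arm:** I gripped the winding pin from above and swung it left to its stop.
    - **At the stop:** the pin ended at y = -9.7 mm on the rig, where -10.3 mm is expected. It moved only about 0.1 mm when the push changed from about 28 to 20 N, and the spring alone needs about 12 N, so the arm is on the stop.
    - **Disagreement:** the angle worked out from the gripper read 1.12 rad instead of 1.13, with the radius 3.5 mm too long. The pin seems to have slid slightly lower in the grip, but it was still held.
- **Loose things:**
    - **Oil bottle and grease tin:** the detector found both where they were at the start, within its error.
    - **Slug:** the detector missed it in the last top picture, because the arm covers it there. It looked in place in the other views, as did the hex key.
    - **Pen and loupe:** they were last seen undisturbed when I gripped the pin, and the arm did not go near them after that.

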